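Pair a phone with the joystick console

TASK

First swing the red-knobbed power lever fully over, away from you. Then slide the phone along its dock, without lifting it off, until it drops flat into the shallow pocket. Finally lean the console's joystick well over sideways, towards the side where the dock stands and never towards the other side, hold it there for two seconds, and ease it back to its centre without letting it snap; leave the mug, glue bottle, tape and string box where they are.

Things in the scene. Friction and masses are not known exactly. Their poses are not given: they have to be found in the camera images.
- console: Black joystick console, fixed, 180 mm deep (x -100 to +80), 150 mm wide; stands left or right of the dock, turned about 40 deg so that its front looks to the robot's left. Origin: centre of its underside; own x points from its front to its back, y to its left, z up. Its panel slopes up at 30 deg, from 25 mm high at x -100 to 100 mm at x +30; the stick's pivot is at (-35, 0, 62.5) mm. A hood overhangs it (see hood_edge).
- hood_edge (a point): Middle of the front edge of the console's flat aluminium hood, on its underside, at (-76, 0, 182) mm in the console's frame. The hood is 130 mm wide, 6 mm thick, runs back to a wall at x +66 mm, and is open at front and sides. It bars a gripper from straight above: reach the stick from the front, fingers tilted about 40 deg, pointing forward and down.
- stick_knob (a point): Centre of the red ball knob, 28 mm in diameter, at the top of the console's joystick, 70 mm from the pivot on a 10 mm steel shaft. At rest the stick stands square to the panel, so it leans 30 deg to the console's front (-x): knob at (-70, 0, 123) mm in the console's frame.
- stick_side (a joint): Sideways lean of the joystick, rad, about its pivot: 0 centred, + towards the console's left (+y), - towards its right (-y), stops at +-0.45. Spring-centred, 0.7 N m/rad (about 4 N at the knob at 0.4 rad). Well over means beyond 0.28. Let go when leaned, it snaps back at more than 6 rad/s.
- stick_fore (a joint): Fore-and-aft lean of the joystick, rad: 0 centred, + away from the console's front, stops at +-0.45; same spring.
- dock: White phone dock, 280 mm long (own x) and 100 mm wide, fixed to the worktop, its open front end towards the robot. Origin: centre of its underside; x points along it from the front end to the far end wall, z up. x -140 to -24 mm: grey runway 12 mm high; x -24 to +132: pocket (156 mm long), floor 6 mm high; then an 8 mm end wall. Side walls 17 mm high leave a lane 76 mm wide.
- dock_lip (a point): Middle of the edge where the dock's runway ends and the pocket begins, on the runway's top (12 mm high).
- dock_pocket (a point): Centre of the pocket's floor in the dock (6 mm high), 78 mm beyond the lip.
- phone: Mobile phone, 146 mm long (own x), 70 mm wide, 8 mm thick, 0.17 kg, lying on its back in the dock's lane on the runway, its far end over the pocket. Origin: centre of its underside; z up. It drops into the pocket when its near end (73 mm from the origin) has passed the lip.
- power_lever (a joint): Power lever, rad: 0 leaning towards its box's front (-x, robot side, off), 1.0 fully over away (on); on counts beyond 0.8. Stays where it is left; needs about 1 N at the knob.
- power_lever_tip (a point): Centre of the power lever's red ball, 26 mm in diameter, on a 10 mm rod 80 mm from the pivot.
- power_lever_base: Grey box of the power lever, 70 (x) x 50 x 25 mm, fixed to the worktop. Origin: centre of its underside; the lever swings in the box's own x-z plane about a pivot 22 mm above the origin. The ball is at (-38, 0, 92) mm when off, (+38, 0, 92) when on.
- mug: White mug, 78 mm in diameter, 97 mm high; leave alone. Origin: middle of its underside.
- glue_bottle: Orange squeeze bottle, 53 mm in diameter, 148 mm high; leave alone. Origin: centre of its underside.
- tape_roll: Black roll of tape, 62 mm in diameter, 19 mm high; leave alone. Origin: centre of its underside.
- string_box: Flat red box of strings, 84 x 76 x 10 mm; leave alone. Origin: centre of its underside.

How it is judged (in metres and radians):
On the way, in this order (a step that is already met when the one before it is completed fails the run):
1. the power lever is swung over to on (value of joint power_lever above 0.8 rad), for 0.2 s.
2. the phone has dropped flat into the pocket (z of phone in the frame of dock below 0.0085 m and horizontal distance between phone and dock_pocket below 0.008 m and angle between phone's own z axis and vertical below 0.03 rad), for 0.2 s.
3. the stick is held well over towards the dock's side for 1.5 s (((y of dock in the frame of console above 0 m and value of joint stick_side above 0.28 rad) or (y of dock in the frame of console below 0 m and value of joint stick_side below -0.28 rad)) and value of joint stick_fore between -0.2 and 0.2 rad), for 1.5 s.
4. the stick is back at its centre (value of joint stick_side between -0.08 and 0.08 rad and value of joint stick_fore between -0.1 and 0.1 rad), for 0.2 s.
At the end, for the whole second after the job is handed in: The power lever is on (beyond 0.8 rad); the phone rests flat in the dock's pocket (underside within 2.5 mm of the pocket floor, within 8 mm of its centre, tilted less than 0.03 rad); the stick is centred (within 0.08 rad sideways, 0.1 rad fore and aft) (all of step 2 and all of step 4 and value of joint power_lever above 0.8 rad and linear speed of phone below 0.02 m/s); the robot touches nothing.
It fails at once if the mug, glue bottle, roll of tape or string box is moved more than 30 mm (distance of any of mug, glue_bottle, tape_roll, string_box from where it was at the start of the episode above 0.03 m).
It fails at once if the phone is lifted off the dock (z of phone in the frame of dock above 0.03 m).
It fails at once if the stick is leaned the wrong way, away from the dock (more than 0.2 rad) ((y of dock in the frame of console above 0 m and value of joint stick_side below -0.2 rad) or (y of dock in the frame of console below 0 m and value of joint stick_side above 0.2 rad)).
It fails at once if the stick snaps back (faster than 6 rad/s) (velocity of joint stick_side above 6 rad/s or velocity of joint stick_side below -6 rad/s).
It also fails if it takes over 64 s, if anything falls off the work surface, if the arm or the gripper's body presses on something with over 40 N, if the wrist force passes 120 N, or if a joint passes its speed limit or range.

ROBOT

A 6-joint arm with a two-finger parallel gripper is mounted at the origin on a cart in front of the work surface, level with it; the furniture and walls round the work are solid. World frame = base frame: x ahead of the robot, y to its left, z up, the work surface at z = 0. Lengths are in mm, angles in rad, forces in N, time in s.
With the tool pointing down it reaches from about 350 to 875 mm from the base axis. Payload 4.2 kg.
Tool frame: the origin (TCP) lies at the very end of the fingers, on their centre line; the grasp point (between the pads) lies 19 mm behind it; z points along the fingers, y is the line along which they close (so a half turn about z gives the same grasp; the last joint's range is limited). The gripper opens to 87 mm and grips with 3 to 60 N. Pads are 19 mm wide; open, the fingers measure 117 mm over their backs; the gripper's body (75 mm by 190 mm) begins 51 mm behind the grasp point.
Start: joints at [1.503, 0.385, 0.008, 0, -1.194, -0.259], TCP at [200.601, 591.911, 222.55] pointing down, gripper open.
Joint ranges: [-3.14, 3.14], [-1.21, 2.06], [-1.07, 1.41], [-3.16, 2.05], [-2.99, -0.16], [-3.1, 3.1]. Speed limits (rad/s): [2.79, 2.79, 3.14, 3.14, 3.14, 3.14].

INTERFACE

Orientations are given as a unit quaternion [x, y, z, w].
In Python, from station import ctrl gives the robot as it stands. Calls block until the motion is done:
- ctrl.goto(position, orientation): joint-space move of the TCP to a pose.
- ctrl.line_to(position, speed=150, orientation=None): straight line of the TCP; orientation=None keeps the orientation; speed is the mean speed in mm/s.
- ctrl.set_joints(angles): joint-space move.
- ctrl.command_gripper(opening, force=None): finger opening in mm; force is the grip in N (None keeps the last); returns when the fingers have stopped.
- ctrl.hold(seconds).
- ctrl.solve_ik(position, orientation): joint angles nearest the present ones, or None.
- ctrl.camera(name): name is "scene" or "top"; returns the picture (480x640x3 uint8, red, green, blue); there is no depth.
- ctrl.calibration(name): a dict with "K" (3x3 intrinsics, pixels), "R" (3x3) and "t" (3): a world point X has camera coordinates R X + t. Camera axes: x right, y down, z forward; pixel columns grow to the right and rows downward; lengths in mm; the calibration is good to about 2 mm. A picture is of the moment at which its call begins. calibration takes no time and is no camera call.
A pose or a line that the arm cannot do raises ctrl.IKError and nothing moves.
- ctrl.job_done(): hands the job in; it is judged then, once.
Readings, each from a call of its own:
- ctrl.get_time(): time.
- ctrl.get_joints(): joint angles.
- ctrl.get_dq(): joint speeds.
- ctrl.get_tau(): joint torques, N m.
- ctrl.get_tcp_pos(): TCP position.
- ctrl.get_tool_rot(): TCP orientation.
- ctrl.get_wrist_force(): force on the tool from outside, world axes, zero at the start.
- ctrl.get_moment(): the same for the moment, N m.
- ctrl.get_opening(): finger opening in mm.
- ctrl.get_finger_force(): force on a finger pad.
Only numpy, scipy, OpenCV 4.12 (cv2) and the standard library are available. Lean on these libraries where they do the work, as an engineer would, in place of code of your own. Each camera call takes 0.05 s, during which the arm holds its last target. There are 200 camera calls.

## Working session

There is one attempt and no reset: what is moved stays moved. The work goes in short steps, each a Python script; the robot and the scene stay as the last script left them, time stands still between calls to the robot, and variables do not carry over. Pictures are saved under pics/ and viewed, at most 13 in all, crops included, and the job is handed in when it is done.

```bash
mkdir -p pics
python3 - <<'E'
from station import ctrl
import cv2,numpy as np
np.set_printoptions(suppress=True,precision=3)
for n in("scene","top"):
    cv2.imwrite(f"pics/{n}0.png",ctrl.camera(n)[:,:,::-1])
    c=ctrl.calibration(n); print(n,c["K"],c["R"],c["t"])
print(ctrl.get_time(),ctrl.get_tool_rot())
E
```

```text
scene [[483.658   0.    318.979]
 [  0.    483.658 239.103]
 [  0.      0.      1.   ]] [[ 0.801 -0.599  0.004]
 [-0.341 -0.461 -0.819]
 [ 0.492  0.655 -0.573]] [-355.268  368.881  882.232]
top [[558.366   0.    315.246]
 [  0.    558.366 230.114]
 [  0.      0.      1.   ]] [[-0.018 -1.     0.001]
 [-0.783  0.014 -0.622]
 [ 0.622 -0.012 -0.783]] [ 201.58   541.917 1385.434]
0.1 [ 0.987 -0.163 -0.     0.001]
```

View pics/scene0.png

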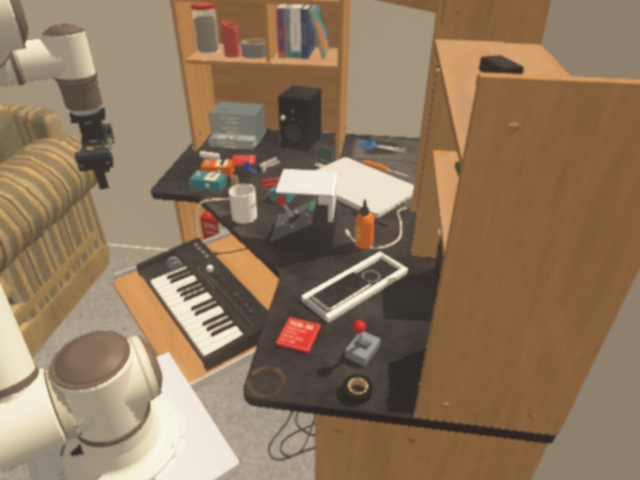

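View pics/top0.png

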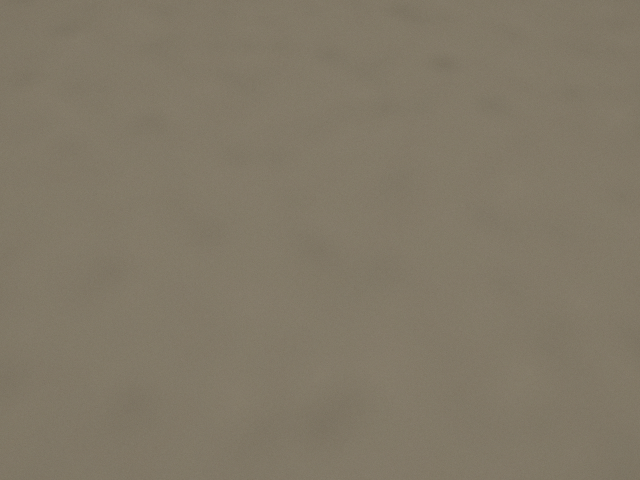

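The scene view shows the console at about (300,210), the dock at (355,285), the lever ball at (360,327), the string box at (298,335), the tape at (357,388), the bottle at (365,228) and the mug at (243,203). The top camera shows only a plain grey surface and is no use. I'll enlarge crops of the scene view.

Run:
```python
import cv2
im=cv2.imread("pics/scene0.png")
a=im[245:405,270:430]; cv2.imwrite("pics/c1.png",cv2.resize(a,None,fx=3.7,fy=3.7,interpolation=cv2.INTER_CUBIC))
a=im[160:255,225:385]; cv2.imwrite("pics/c2.png",cv2.resize(a,None,fx=5,fy=5,interpolation=cv2.INTER_CUBIC))
```

```text
(no output)
```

View pics/c1.png

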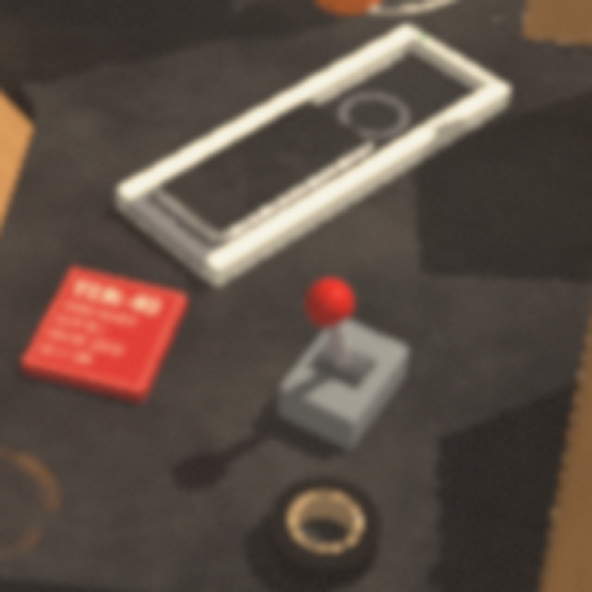

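View pics/c2.png

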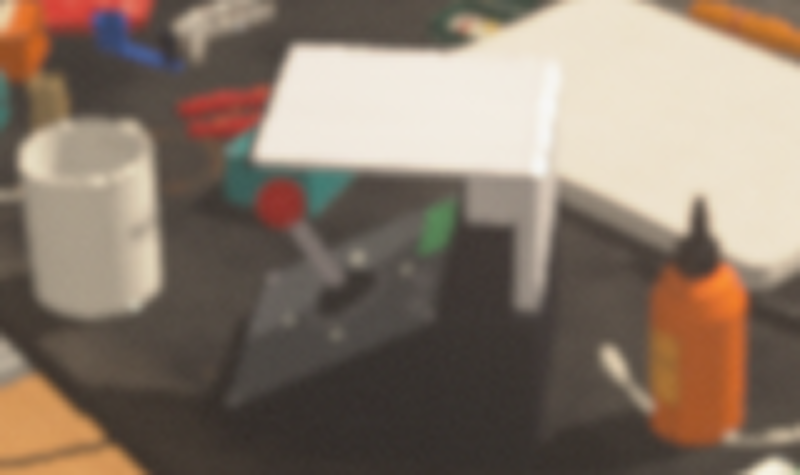

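Crop 1 (factor 3.7, offset 270,245) gives:
- **Dock top corners:** (118,190), (215,265), (511,88), (408,28)
- **Phone near corners:** (160,190), (222,237)
- **Lever ball:** (330,301)
- **Lever box top corners:** (350,320), (408,350), (350,431), (283,383)

Crop 2 (factor 5, offset 225,160) gives:
- **Hood top corners:** (290,43), (253,163), (548,178), (560,62)
- **Knob:** (280,203)
- **Panel front corners:** (228,402), (270,275)

I'll fit each pose from these points.

```bash
cat > h.py <<'E'
from station import ctrl
import numpy as np
from scipy.optimize import least_squares
from scipy.spatial.transform import Rotation as Rn
np.set_printoptions(suppress=True,precision=2)
C=ctrl.calibration("scene");K,R,t=[np.array(C[k]) for k in("K","R","t")]
def proj(P):
    q=(np.atleast_2d(P)@R.T+t)@K.T; return q[:,:2]/q[:,2:]
def ray(px,z):
    d=R.T@np.linalg.solve(K,[*px,1]);c=-R.T@t; return c+d*(z-c[2])/d[2]
def W(pose,P):
    x,y,a=pose; P=np.atleast_2d(np.array(P,float));c,s=np.cos(a),np.sin(a)
    return np.c_[x+c*P[:,0]-s*P[:,1],y+s*P[:,0]+c*P[:,1],P[:,2]]
def fit(P,px,p0):
    f=lambda p:(proj(W((p[0],p[1],p[2]),P))-px).ravel()
    r=least_squares(f,p0,x_scale=[100,100,1],loss="soft_l1"); return r.x,r.fun.reshape(-1,2)
E
python3 - <<'E'
from h import *
c1=lambda p:np.array(p)/3.7+[270,245]-.3; c2=lambda p:np.array(p)/5+[225,160]-.4
g=lambda px,z:ray(px,z)
print("cam",-R.T@t)
for nm,p,z in [("mug",c2([92,300]),0),("bottle",c2([697,425]),0),("tape",c1([325,535]),10),("sbox",c1([105,335]),10)]: print(nm,g(p,z))
d,e=fit([[-140,50,17],[-140,-50,17],[140,-50,17],[140,50,17]],c1([[118,190],[215,265],[511,88],[408,28]]),[*g(c1([310,150]),10)[:2],0]);print("dock",d,e)
l,e=fit([[35,25,25],[35,-25,25],[-35,-25,25],[-35,25,25],[-38,0,92]],c1([[350,320],[408,350],[350,431],[283,383],[330,301]]),[*g(c1([345,380]),10)[:2],0]);print("lever",l,e)
k,e=fit([[-76,65,188],[-76,-65,188],[72,-65,188],[72,65,188],[-70,0,123],[-100,-75,25],[-100,75,25]],c2([[290,43],[253,163],[548,178],[560,62],[280,203],[228,402],[270,275]]),[*g(c2([350,330]),30)[:2],-.7]);print("console",k,e)
for q in([160,190],[222,237],[372,145]):
    w=g(c1(q),20);a=d[2];v=w[:2]-d[:2];print("phone pt in dock",[v@[np.cos(a),np.sin(a)],v@[-np.sin(a),np.cos(a)]])
v=d[:2]-k[:2];print("dock y in console",v@[-np.sin(k[2]),np.cos(k[2])])
print("knob",W(k,[-70,0,123]),"leverball",W(l,[[-38,0,92],[38,0,92]]))
E
```

```text
cam [ -24.13 -620.65  809.22]
mug [545.   528.56   0.  ]
bottle [758.64 205.44   0.  ]
tape [ 411.02 -172.1    10.  ]
sbox [399.3   19.26  10.  ]
dock [620.11  77.76   0.07] [[-0.52 -0.64]
 [ 0.32  1.03]
 [ 0.02  0.21]
 [ 0.13 -0.79]]
lever [492.02 -99.67   0.27] [[-0.37 -1.57]
 [ 3.11  0.6 ]
 [ 1.07 -1.66]
 [-0.39  0.1 ]
 [-2.71  6.13]]
console [649.24 327.58  -0.75] [[ 1.2   0.53]
 [ 0.5  -1.  ]
 [-1.95 -0.91]
 [-0.61 -0.62]
 [ 2.42  0.12]
 [-0.85  3.69]
 [-0.04  0.62]]
phone pt in dock [np.float64(-121.50824990730291), np.float64(26.8017595525248)]
phone pt in dock [np.float64(-120.18070568276273), np.float64(-33.13308464814449)]
phone pt in dock [np.float64(17.704403681512396), np.float64(-31.585631399315034)]
dock y in console -203.372544490486
knob [[597.79 375.05 123.  ]] leverball [[ 455.37 -109.71   92.  ]
 [ 528.66  -89.63   92.  ]]
```

Run:
```python
from h import *
c1=lambda p:np.array(p)/3.7+[270,245]-.3
P=np.array([ray(c1(q),25) for q in [[350,320],[408,350],[350,431],[283,383]]]);print(P)
print(ray(c1([330,301]),92)); print([np.linalg.norm(P[i]-P[i-1]) for i in range(4)])
for y in(-.3,0,.27,.6):
  l,e=fit([[35,25,25],[35,-25,25],[-35,-25,25],[-35,25,25],[35,-25,0],[-35,-25,0],[-35,25,0]],c1([[350,320],[409,350],[352,430],[283,383],[406,372],[350,448],[281,408]]),[492,-90,y]);print(l,abs(e).max(),proj(W(l,[-38,0,92])),c1([330,301]))
print(ctrl.solve_ik([475,-100,100],Rn.from_rotvec([np.pi,0,0]).as_quat()))
```

```text
[[ 516.65  -70.43   25.  ]
 [ 528.12 -109.18   25.  ]
 [ 460.13 -135.07   25.  ]
 [ 452.51  -85.08   25.  ]]
[471.08 -99.85  92.  ]
[np.float64(65.78892046210031), np.float64(40.41358099547198), np.float64(72.74771664754212), np.float64(50.56492875675761)]
[492.07 -97.27   0.29] 2.217042959845969 [[355.78 331.67]] [358.89 326.05]
[492.07 -97.27   0.29] 2.217041776899009 [[355.78 331.67]] [358.89 326.05]
[492.07 -97.27   0.29] 2.217040416267821 [[355.78 331.67]] [358.89 326.05]
[492.07 -97.27   0.29] 2.2170388681844884 [[355.78 331.67]] [358.89 326.05]
[ 0.13  0.28 -0.5   0.   -0.79  1.44]
```

```bash
cat >> h.py <<'E'
dock=(620.1,77.8,.07); lev=(492,-98,.28); con=(649.2,327.6,-.75)
def down(yaw): return (Rn.from_euler('z',yaw)*Rn.from_rotvec([np.pi,0,0])).as_quat()
def tilt(yaw,th): # z forward/down, th from vertical, tool x in the vertical plane (up)
    return (Rn.from_euler('z',yaw)*Rn.from_euler('y',-th)*Rn.from_rotvec([np.pi,0,0])).as_quat()
E
python3 - <<'E'
from h import *
print("shelf",ray([418,410],0),ray([437,150],0))
print(Rn.from_quat(tilt(0,.87)).as_matrix())
q=ctrl.solve_ik
for x in(-80,13): print(q(W(lev,[x,0,78])[0],down(.28)))
for x in(-155,-28): print(q(W(dock,[x,0,14])[0],down(.07)),q(W(dock,[x,0,200])[0],down(.07)))
for th in(.7,.8,.87,1.):
  z=np.array([np.sin(th),0,-np.cos(th)])
  for s in(9,-120): print(th,s,[ (lambda r: None if r is None else np.array(r))(q(W(con,np.array([-70,0,123])+z*s)[0],Rn.from_matrix(Rn.from_quat(tilt(-.75,th)).as_matrix()@np.diag([f,f,1])).as_quat())) for f in(1,-1)])
E
```

```text
shelf [ 479.1  -273.51    0.  ] [1417.86  520.53    0.  ]
[[ 0.64 -0.    0.76]
 [ 0.   -1.   -0.  ]
 [ 0.76  0.   -0.64]]
[ 0.1   0.24 -0.64  0.   -0.69  1.75]
[ 0.13  0.36 -0.45  0.   -0.76  1.72]
[ 0.49  0.4  -0.62  0.   -0.55  1.15] [ 0.49  0.14 -0.39  0.   -1.04  1.15]
[ 0.4   0.56 -0.3   0.   -0.71  1.24] [ 0.4   0.35 -0.1   0.   -1.12  1.24]
0.7 9 [array([ 0.99,  0.62, -0.32,  0.87, -0.98, -0.8 ]), array([ 0.99,  0.62, -0.32,  0.87, -0.98,  2.34])]
0.7 -120 [array([ 1.13,  0.54, -0.17,  0.71, -1.21, -0.69]), array([ 1.13,  0.54, -0.17,  0.71, -1.21,  2.45])]
0.8 9 [array([ 1.  ,  0.64, -0.36,  0.97, -1.03, -0.9 ]), array([ 1.  ,  0.64, -0.36,  0.97, -1.03,  2.24])]
0.8 -120 [array([ 1.16,  0.57, -0.21,  0.79, -1.25, -0.79]), array([ 1.16,  0.57, -0.21,  0.79, -1.25,  2.35])]
0.87 9 [array([ 1.01,  0.66, -0.38,  1.03, -1.07, -0.96]), array([ 1.01,  0.66, -0.38,  1.03, -1.07,  2.18])]
0.87 -120 [array([ 1.18,  0.59, -0.24,  0.85, -1.27, -0.85]), array([ 1.18,  0.59, -0.24,  0.85, -1.27,  2.29])]
1.0 9 [array([ 1.02,  0.7 , -0.4 ,  1.12, -1.15, -1.06]), array([ 1.02,  0.7 , -0.4 ,  1.12, -1.15,  2.08])]
1.0 -120 [array([ 1.21,  0.65, -0.27,  0.93, -1.33, -0.96]), array([ 1.21,  0.65, -0.27,  0.93, -1.33,  2.19])]
```

Run:
```python
from h import *
import cv2
o=down(.28)
ctrl.command_gripper(0)
ctrl.goto(W(lev,[-85,0,200])[0],o)
ctrl.line_to(W(lev,[-85,0,80])[0],150)
f0=np.array(ctrl.get_wrist_force())
for x in(-60,-45,-30,-15,0,8,12,15,18):
    ctrl.line_to(W(lev,[x,0,80])[0],60)
    f=np.array(ctrl.get_wrist_force())-f0; print(x,f,ctrl.get_tcp_pos())
    if np.linalg.norm(f)>12: break
im=ctrl.camera("scene")[:,:,::-1]
ctrl.hold(.2); ctrl.line_to(W(lev,[-30,0,80])[0],150); ctrl.line_to(W(lev,[-85,0,180])[0],200)
im2=ctrl.camera("scene")[:,:,::-1]
a=np.hstack([i[280:400,300:420] for i in(im,im2)]);cv2.imwrite("pics/l1.png",cv2.resize(a,None,fx=3.3,fy=3.3,interpolation=cv2.INTER_CUBIC))
print(ctrl.get_time())
```

```text
-60 [ 0.98  0.18 -0.49] [ 434.31 -114.47   79.83]
-45 [ 0.32 -0.19 -0.03] [ 449.21 -110.32   79.93]
-30 [-0.33  0.78 -0.29] [ 463.86 -106.13   79.95]
-15 [-0.62  0.02 -0.18] [ 478.18 -102.02   79.95]
0 [-0.66  0.23  0.  ] [492.66 -97.88  80.  ]
8 [-0.66  0.41 -0.43] [500.28 -95.71  80.05]
12 [-0.2   0.28 -1.31] [503.83 -94.64  80.02]
15 [-4.36 -1.01  1.26] [504.96 -94.17  79.75]
18 [-10.02  -2.36   7.15] [505.21 -94.02  79.6 ]
9.8917
```

View pics/l1.png

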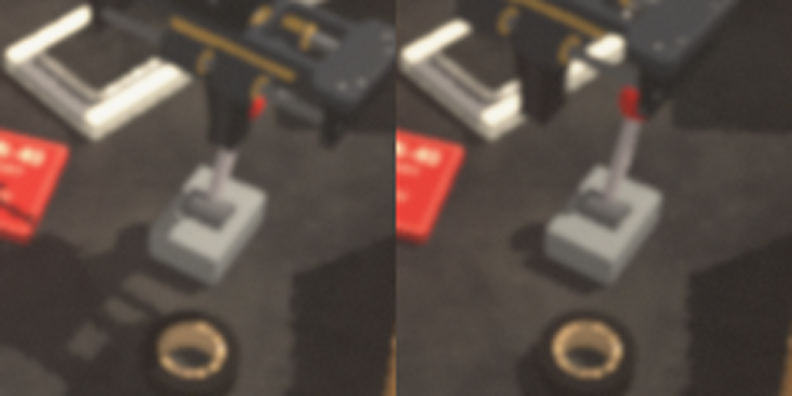

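The lever is hard over: force rose sharply at the end stop, and the ball stays up-right at full-image (371,311) after retreat. Next is the phone.

Run:
```python
from h import *
import cv2
o=down(.07)
print(proj(W(lev,[38,0,92])),[ray(np.array(p)/3.7+[270,245],10) for p in([70,268],[188,292])])
ctrl.goto(W(dock,[-147,0,150])[0],o)
ctrl.line_to(W(dock,[-147,0,14])[0],150)
f0=np.array(ctrl.get_wrist_force())
for x in(-135,-120,-100,-80,-60,-45,-38,-34,-31,-28):
    ctrl.line_to(W(dock,[x,0,14])[0],70)
    f=np.array(ctrl.get_wrist_force())-f0; print(x,f,ctrl.get_tcp_pos())
    if np.linalg.norm(f)>12: break
ctrl.hold(.2); ctrl.line_to(W(dock,[-60,0,14])[0],150); ctrl.line_to(W(dock,[-110,0,160])[0],200)
a=ctrl.camera("scene")[225:345,275:435,::-1];cv2.imwrite("pics/p1.png",cv2.resize(a,None,fx=5,fy=5,interpolation=cv2.INTER_CUBIC))
print(ctrl.get_time())
```

```text
[[375.57 311.16]] [array([414.38,  78.58,  10.  ]), array([461.61,  17.2 ,  10.  ])]
-135 [ 0.95 -0.08 -0.19] [486.19  68.62  14.44]
-120 [ 0.02 -1.39 -0.55] [501.01  69.6   13.99]
-100 [-0.54 -0.22  0.28] [520.89  70.97  13.95]
-80 [-0.26 -0.28 -0.31] [540.52  72.26  13.94]
-60 [ 0.59 -0.16 -0.82] [560.43  73.63  13.97]
-45 [ 0.61  0.24 -0.56] [575.5   74.72  14.01]
-38 [-0.07 -0.18 -0.88] [582.52  75.24  14.05]
-34 [ 0.2  -0.28 -0.11] [586.51  75.5   14.05]
-31 [-0.98 -0.09 -0.18] [589.06  75.54  13.92]
-28 [-1.89 -1.51  0.34] [592.32  75.82  13.97]
16.675
```

View pics/p1.png

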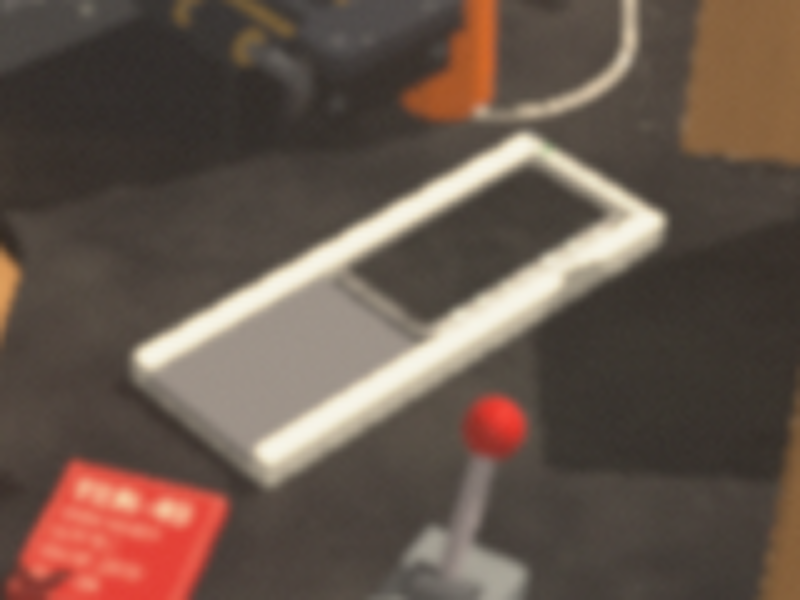

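The phone's near edge runs (345,275)–(425,335) in the crop, right at the lip. I'll compare that numerically with the dropped and undropped cases.

```bash
python3 - <<'E'
from h import *
for n,p in [("front",[[-140,50,17],[-140,-50,17],[140,-50,17],[140,50,17]]),("lip",[[-24,35,12],[-24,-35,12]]),("dropped x-24",[[-24,35,14],[-24,-35,14]]),("dropped -18",[[-18,35,14],[-18,-35,14]]),("dropped -14",[[-14,35,14],[-14,-35,14]]),("undropped -24",[[-24,35,20],[-24,-35,20]]),("far dropped",[[128,35,14],[128,-35,14]]),("far wall inner top",[[132,38,17],[132,-38,17]])]:
    print(n,((proj(W(dock,p))-[275,225])*5).round().tolist())
E
python3 - <<'E'
import cv2
a=cv2.imread("pics/p1.png")[110:360,300:680];cv2.imwrite("pics/p2.png",cv2.resize(a,None,fx=2.1,fy=2.1))
E
```

```text
front [[131.0, 353.0], [266.0, 462.0], [664.0, 218.0], [525.0, 132.0]]
lip [[325.0, 276.0], [421.0, 346.0]]
dropped x-24 [[325.0, 273.0], [421.0, 343.0]]
dropped -18 [[334.0, 269.0], [430.0, 337.0]]
dropped -14 [[339.0, 265.0], [436.0, 334.0]]
undropped -24 [[325.0, 264.0], [422.0, 333.0]]
far dropped [[529.0, 157.0], [626.0, 218.0]]
far wall inner top [[531.0, 148.0], [636.0, 213.0]]
```

View pics/p2.png

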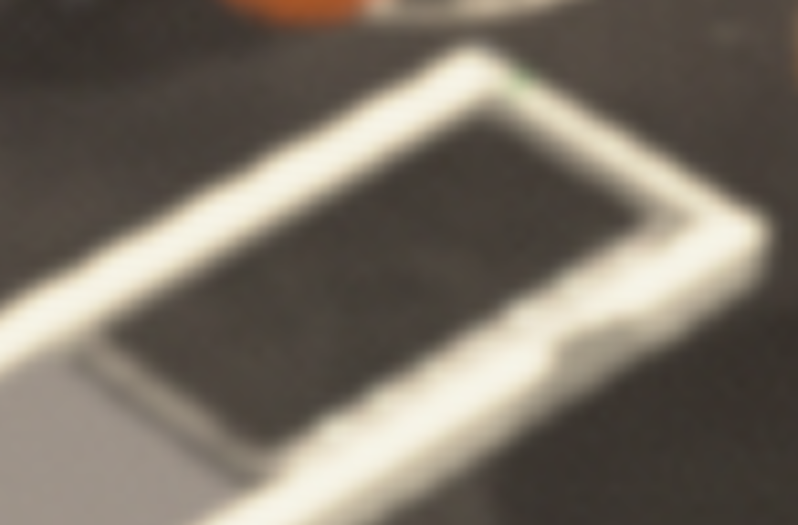

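The phone has dropped: there is a dark gap between the runway end and the phone's pale near rim, matching a near end at about -17 mm and height 14. Next is the joystick. I'll move to a pre-pose behind the knob and look.

Run:
```python
from h import *
import cv2
c2=lambda p:np.array(p)/5+[225,160]-.4
kn=ray(c2([280,203]),123); a=con[2]; v=kn[:2]-con[:2]
print("knob in con",v@[np.cos(a),np.sin(a)],v@[-np.sin(a),np.cos(a)])
th=.87; z=np.array([np.sin(th),0,-np.cos(th)]); o=tilt(con[2],th); K0=np.array([-72,0,123.])
ctrl.line_to(W(dock,[-110,60,260])[0],250)
ctrl.goto(W(con,K0+z*-160)[0],o)
ctrl.command_gripper(50)
ctrl.line_to(W(con,K0+z*-30)[0],120)
print(ctrl.get_tcp_pos(),proj(ctrl.get_tcp_pos()),ctrl.get_time())
im=ctrl.camera("scene")[:,:,::-1]
cv2.imwrite("pics/k1.png",cv2.resize(im[150:250,225:385],None,fx=5,fy=5,interpolation=cv2.INTER_CUBIC))
```

```text
knob in con -76.7988157596476 -0.425868784740248
[579.69 393.17 142.96] [[273.7 193.4]] 21.25
```

View pics/k1.png

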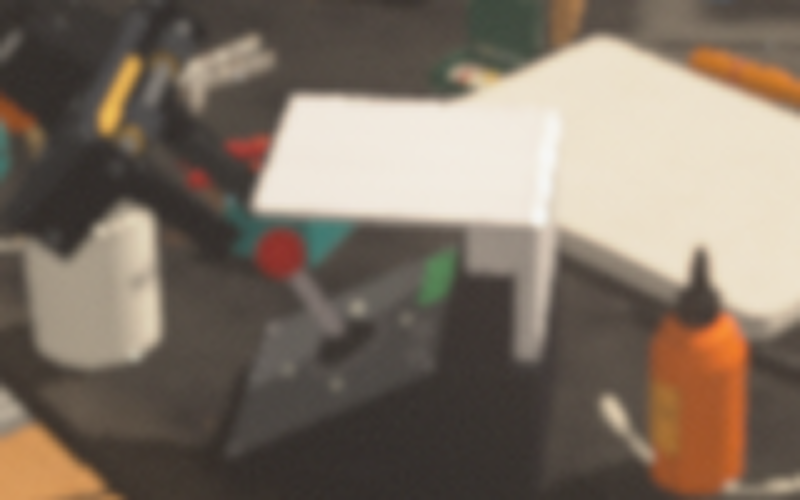

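The gripper is in line with the knob at crop (280,253), with the fingertips straddling its axis. I'll advance, cage the knob and lean it, checking the force.

```bash
cat >> h.py <<'E'
th=.87; zt=np.array([np.sin(th),0,-np.cos(th)]); o=tilt(con[2],th); K0=np.array([-74,0,123.]); n=np.array([-.5,0,.866])
ey=np.array([-np.sin(con[2]),np.cos(con[2]),0])
def force(k=8):
    f=[]
    for _ in range(k): ctrl.hold(.03); f.append(ctrl.get_wrist_force())
    f=np.mean(f,0); c,s=np.cos(con[2]),np.sin(con[2]); return np.array([c*f[0]+s*f[1],-s*f[0]+c*f[1],f[2]])
def lean(a,slack,sp=30):
    P=K0+zt*8+n*70*(np.cos(a)-1)+[0,-70*np.sin(a)-slack,0]
    ctrl.line_to(W(con,P)[0],sp)
E
python3 - <<'E'
from h import *
import cv2
f00=force()
lean(0,0,60); print("in",force()-f00)
ctrl.command_gripper(36); f0=force(); print("caged",f0-f00,ctrl.get_opening())
for a in(.1,.2,.27,.33):
    lean(a,4); print(a,force()-f0,ctrl.get_tcp_pos())
im=ctrl.camera("scene")[:,:,::-1]
cv2.imwrite("pics/k2.png",cv2.resize(im[150:250,225:385],None,fx=5,fy=5,interpolation=cv2.INTER_CUBIC))
print(ctrl.get_time())
E
```

```text
in [ 0.05 -0.4  -0.22]
caged [ 0.04 -0.14 -0.21] 35.92049496309498
0.1 [-0.55  1.32  0.53] [592.3  365.97 117.71]
0.2 [-0.47  1.53  1.04] [587.92 360.45 116.72]
0.27 [-0.99  2.84  1.27] [585.08 356.57 115.73]
0.33 [-0.85  2.66  1.78] [582.78 353.16 114.62]
26.075
```

View pics/k2.png

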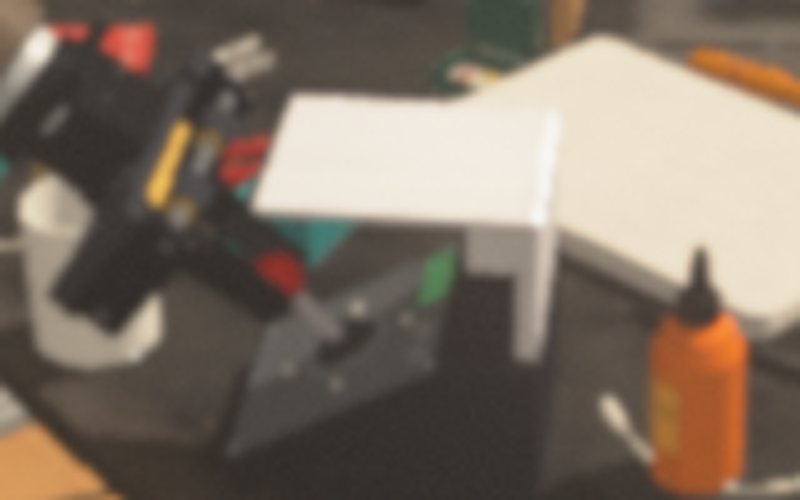

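The knob is caged and has moved down to crop (280,272), with force consistent with about 0.3 rad. I'll lean a little further, hold, then ease back.

Run:
```python
from h import *
import cv2
f1=force(20)
lean(.39,4); f2=force(20); print(f1,f2)
im=ctrl.camera("scene")[:,:,::-1]
cv2.imwrite("pics/k3.png",cv2.resize(im[150:250,225:385],None,fx=5,fy=5,interpolation=cv2.INTER_CUBIC))
def cen(i):
    m=cv2.inRange(cv2.cvtColor(i[195:225,270:295],cv2.COLOR_BGR2HSV),(0,140,60),(8,255,255))|cv2.inRange(cv2.cvtColor(i[195:225,270:295],cv2.COLOR_BGR2HSV),(172,140,60),(180,255,255))
    y,x=np.nonzero(m); return x.max()+270,y.min()+195,y.max()+195,len(x)
print(cen(im),cen(cv2.imread("pics/scene0.png")))
for s in(0,.2,.3,.36,.4,.45): 
    print(s,proj(W(con,np.array([-35,0,62.5])+n*70*np.cos(s)+[0,-70*np.sin(s),0])))
print(ctrl.get_time())
```

```text
[-0.99  3.21  1.92] [-1.29  3.51  2.01]
(np.int64(284), np.int64(202), np.int64(209), 46) (np.int64(284), np.int64(197), np.int64(204), 56)
0 [[283.03 200.23]]
0.2 [[282.45 203.15]]
0.3 [[282.36 204.88]]
0.36 [[282.38 206.  ]]
0.4 [[282.42 206.78]]
0.45 [[282.5  207.78]]
27.75
```

View pics/k3.png

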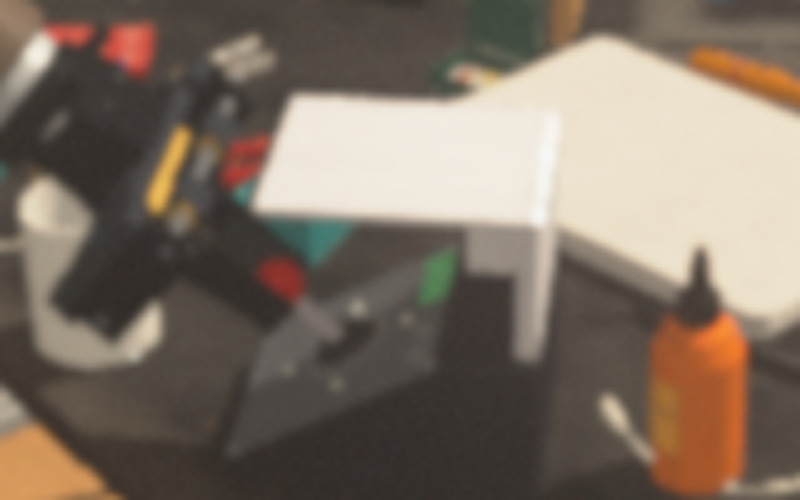

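The knob has moved 5 px down from rest, and the force is about 4.2 N, so it is well over. I'll hold, ease back and release.

Run:
```python
from h import *
import cv2
ctrl.hold(2.2); print(force())
for a in(.3,.2,.1,0): lean(a,4,25)
lean(0,0,20); print("back",force())
ctrl.command_gripper(55)
P=K0+zt*8
ctrl.line_to(W(con,P-zt*60)[0],60); ctrl.line_to(W(con,P-zt*180)[0],150)
ctrl.hold(.5); print(force(),ctrl.get_time())
im=ctrl.camera("scene")[:,:,::-1]
cv2.imwrite("pics/f.png",cv2.resize(im[150:400,200:450],None,fx=2.4,fy=2.4,interpolation=cv2.INTER_CUBIC))
```

```text
[-0.99  3.79  1.67]
back [ 0.11 -0.35 -0.41]
[-0.28  0.06 -0.01] 36.0667
```

View pics/f.png

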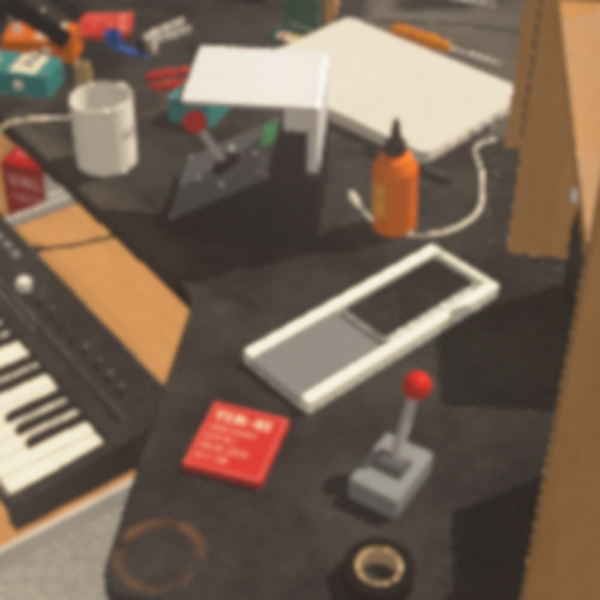

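The lever is over at (418,384), the phone is in the pocket, the stick is centred at (195,122), the bystanders are unmoved and the gripper is clear. I'll hand in.

```bash
python3 -c "
from station import ctrl
print(ctrl.job_done())"
```

```text
the job is handed in; nothing more can be done
None
```

I handed the job in at about 36 s of robot time: lever over, phone in the pocket, and joystick leaned towards the dock, held and eased back to centre. My camera and force checks agreed at each step, but the hand-in call returned no verdict.

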